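Load a panel plate into the drill jig and hold its cover shut

TASK

Push the loose steel panel plate along the drill jig's base, between the yellow guides, until it sits square against the end stop. Then take the jig cover by its bar handle, set it over the jig with its two blue caps above the two steel pins that it hides, find the pins with it so that it drops onto them, and press it all the way down against its lifting springs. Finish while still holding the cover pressed fully home ready for drilling, with the plate still against the stop, and leave the other things on the bench where they are.

Things in the scene. Friction and masses are not known exactly. Their poses are not given: they have to be found in the camera images.
- jig: Drill jig bolted to the bench. Grey base 270 x 160 x 15 mm, origin mid-underside, x along it towards the end stop. Dark rest rails (x -22..110, |y| 52..68 mm) have their tops 34 mm above the bench; inside, low yellow guides (11 mm high) narrow like a funnel from x = 5 to 50 mm, then run straight, 79 mm apart, to a 12 mm high end stop at x = 104 mm. The -x end is open.
- plate_home (a point): Where the origin of the panel plate lies when the plate is home against the end stop; 45 mm along the jig's x, 16 mm above the bench; same axes as the jig.
- cover_home (a point): Where the cover's origin lies when fully home: on the rest rails, 45 mm along the jig's x, 34 mm above the bench; jig's axes. Four sprung plungers, 8 mm thick, stand 5 mm above the rails and carry the cover until it is pressed; pressing it home takes 5 mm of travel and 5 to 8 N beyond its own weight, then it stands hard on the rails.
- tall_pin (a point): Top of the tall steel locating pin on the left (+y) rail, 12 mm thick with a tapered nose (5 mm flat top), standing 12.5 mm above the rail; 80 mm, +60 mm in the jig's x, y; 46.5 mm above the bench.
- short_pin (a point): Top of the short steel locating pin on the right (-y) rail, 12 mm thick with a tapered nose, standing 9.5 mm above the rail; 0 mm, -60 mm in the jig's x, y; 43.5 mm above the bench.
- carrier: The loose satin steel panel plate with a square and a round cut-out, 118 (x) x 76 (y) x 14 mm, sloping sides, 0.14 kg; origin mid-underside. It starts on the near part of the jig's base, 90 to 110 mm short of home, roughly in line with the jig. Contact acts about 3 mm outside its visible edges. Push it low, at the middle of its -x edge.
- cover: The jig cover (drill plate), loose on the green mat (2.5 mm thick): slab 120 (x) x 142 (y) x 18 mm, black with aluminium top, 0.5 kg; origin mid-underside; its axes agree with the jig's when it is on (fits only that way round). On top: black bar handle, four steel drill bushes, two round blue caps above the two bores. The bores open in the underside, unseen from above.
- handle (a point): Middle of the cover's bar handle, 50 mm above the cover's underside. The bar is 14 mm wide (y) and 14 mm high with flat sides, 88 mm long along the cover's x, 25 mm free below it between two legs that stand 54 mm apart.
- round_bore (a point): Mouth of the round blind bore in the cover's underside (14 mm wide, 14 mm deep) that fits the tall pin; at 35, +60 mm in the cover's x, y.
- slot_bore (a point): Mouth of the slotted blind bore in the cover's underside (14 mm in x, 20 mm in y, 14 mm deep) that fits the short pin; at -45, -60 mm in the cover's x, y.
- timer_a: Beige panel timer lying on its side in a row at the right, 47 x 84 x 48 mm, origin under its middle; leave it alone.
- timer_b: Beige panel timer lying on its side in a row at the right, 47 x 84 x 48 mm, origin under its middle; leave it alone.
- timer_c: Beige panel timer lying on its side in a row at the right, 47 x 84 x 48 mm, origin under its middle; leave it alone.
- timer_d: Beige panel timer lying on its side in a row at the right, 47 x 84 x 48 mm, origin under its middle; leave it alone.
- finished_panel: Finished panel with a timer in it, 68 x 128 x 81 mm, at the left on the mat, origin under its middle; leave it alone.
- fascias: Banded pack of white fascia plates, 108 x 69 x 12 mm, behind the mat, origin under its middle; leave it alone.
- frame_near: White snap-in mounting frame 55 x 54 x 17 mm, behind the work, origin under its middle; leave it alone.
- frame_side: White snap-in mounting frame 55 x 54 x 17 mm, at the back left, origin under its middle; leave it alone.
- driver: Screwdriver with black and red handle, 185 mm long, 28 mm thick, in front of the work near the robot, origin under its middle; leave it alone.
Not all that is in view belongs to the job. What is shaped like the carrier but purple or red is not meant.

How it is judged (in metres and radians):
On the way, in this order (a step that is already met when the one before it is completed fails the run):
1. the panel plate lies square against the end stop of the jig (x of carrier in the frame of plate_home between -0.003 and 0.003 m and y of carrier in the frame of plate_home between -0.004 and 0.004 m and z of carrier in the frame of plate_home between -0.003 and 0.003 m and angle between the x axis of carrier and the x axis of jig, either way round below 0.07 rad), for 0.2 s.
2. the cover has dropped over both pins, level, onto its plungers or lower (horizontal distance between round_bore and tall_pin below 0.003 m and horizontal distance between slot_bore and short_pin below 0.004 m and angle between cover's own z axis and vertical below 0.06 rad and z of cover in the frame of cover_home between -0.004 and 0.0075 m), for 0.1 s.
At the end, for the whole second after the job is handed in: Cover over both pins (bores within 3 and 4 mm of the pins, level within 0.06 rad), held by the fingers pressed home (within 2 mm of the rails; unpressed it stands 5 mm up), at rest; plate still against the stop (3 mm along, 4 mm across, 0.07 rad) (all of step 1 and horizontal distance between round_bore and tall_pin below 0.003 m and horizontal distance between slot_bore and short_pin below 0.004 m and angle between cover's own z axis and vertical below 0.06 rad and z of cover in the frame of cover_home between -0.004 and 0.002 m and contact force between cover and the fingers above 1 N and linear speed of cover below 0.02 m/s); the arm keeps its last pose, push and grip.
It fails at once if a bystander (timers, finished panel, fascia pack, frames, screwdriver) is moved more than 20 mm (distance of any of timer_a, timer_b, timer_c, timer_d, finished_panel, fascias, frame_near, frame_side, driver from where it was at the start of the episode above 0.02 m).
It also fails if it takes over 54 s, if anything falls off the work surface, if the arm or the gripper's body presses on something with over 40 N, if the wrist force passes 120 N, or if a joint passes its speed limit or range.

ROBOT

A 6-joint arm with a two-finger parallel gripper is mounted at the origin on a cart in front of the work surface, level with it; the furniture and walls round the work are solid. World frame = base frame: x ahead of the robot, y to its left, z up, the work surface at z = 0. Lengths are in mm, angles in degrees, forces in N, time in s.
With the tool pointing down it reaches from about 350 to 850 mm from the base axis. Payload 8.1 kg.
Tool frame: the origin (TCP) lies midway between the tips of the shut fingers; the grasp point (between the pads) lies 19 mm behind it; z points along the fingers, y is the line along which they close (so a half turn about z gives the same grasp; the last joint's range is limited). The gripper opens to 85 mm and grips with 20 to 120 N. Pads are 22 mm wide; open, the fingers measure 114 mm over their backs; the gripper's body (76 mm by 85 mm) begins 54 mm behind the grasp point. The pads swing forward as they close: fully open they stand 13 mm farther back than shut.
Start: joints at [58.361, 7.471, 85.268, -0, 87.261, -4.893], TCP at [269.999, 535.823, 231.292] pointing down, gripper open.
Joint ranges: [-169.43, 169.43], [-51.17, 129.36], [1.28, 143.12], [-76.62, 256.62], [0, 156.53], [-152.29, 152.29]. Speed limits (degrees/s): [136.94, 136.94, 159.86, 180, 180, 180].

INTERFACE

Orientations are given as [roll, pitch, yaw] about the fixed x, y, z axes, in that order (R = Rz(yaw) Ry(pitch) Rx(roll)).
In Python, from bench import r gives the robot as it stands.
- The arm moves only by the tool step_arm, never from a script. Its arguments are lists of equal length, an entry for each row: "delta_pos": the shift along the world's x, y, z in units of 200 mm (1.0 is 200 mm), a list of three; "spin": the turn about the world's z in units of 180 degrees (1.0 is 180 degrees). In form: {"delta_pos": [[dx, dy, dz], ...], "spin": [spin, ...]}. A call has 1 to 8 rows; each row shifts and turns the commanded pose from where the row before left it; what a row does not reach is not made up. A row lasts 1/8 s, in which the tool goes at most 62.5 mm and 10.7 degrees, less where a joint would pass 70% of its speed; a pose out of reach is approached as far as the arm can. A call with a number of a shift or a turn outside -1 to 1 is refused whole. A call with a gripper value outside its range is refused whole. "gripper" is the opening, from -1 (shut) to 1 (fully open), set as the call begins (left out, the last holds). The fingers move at their own pace and stop on an object; "squeeze" is the grip in N (left out, the last holds). Time passes only in rows, so rows that do not move let the fingers close. It gives the time, the measured TCP pose, the force, the opening and the grip force at its end, in the units of the state.
- r.sense(): the state, without advancing time (a new reading comes with each control period).
- r.snapshot(name): name is "scene" or "top" or "wrist"; returns a dict with "pixels" (400x640x3 uint8, blue, green, red), "fx", "fy", "cx", "cy" (pixels), "dist_coeffs" ([k1, k2, p1, p2, k3] as OpenCV has them; the pictures are not rectified), "camera_from_world" (4x4, takes a point from world to camera coordinates). Camera axes: x right, y up, looking along -z (the intrinsics and any distortion apply to the point x, -y, -z); pixel columns grow to the right and rows downward; lengths in mm; the calibration is good to about 2 mm. A picture is of the moment at which its call begins. There is no depth.
- r.hand_in(): hands the job in; it is judged then, once.
The state is a dict: "time": time; "joint_pos": joint angles; "qd": joint speeds; "joint_efforts": joint torques, N m; "tool_pos": TCP position; "tcp_rot": TCP orientation; "ft_force": force on the tool from outside, world axes, zero at the start; "wrist_torque": the same for the moment, N m; "finger_gap": finger opening in mm; "grip_force": force on a finger pad.
Only numpy, scipy, OpenCV 4.12 (cv2) and the standard library are available. Lean on these libraries where they do the work, as an engineer would, in place of code of your own. Each camera call takes 0.05 s, during which the arm holds its last target. There are 200 camera calls.

## Working session

There is one attempt and no reset: what is moved stays moved. The work goes in short steps, Python scripts to look and compute and a tool call to move; the robot and the scene stay as the last step left them, time stands still between calls to the robot, and variables do not carry over. Pictures are saved under pics/ and viewed, at most 10 in all, crops included, and the job is handed in when it is done.

Besides the shell and the picture viewer there is one more tool, called after "Emit:" in YAML: its name, and indented under it one key for each argument. step_arm: Moves the arm, as the interface text tells. Shifts and turns lie within -1 to 1; 1 stands for 200 mm of shift or 180 degrees of turn. Its arguments: {"type":"object","properties":{"delta_pos":{"type":"array","items":{"type":"array","items":{"type":"number","minimum":-1,"maximum":1}}},"spin":{"type":"array","items":{"type":"number","minimum":-1,"maximum":1}},"gripper":{"type":"number"},"squeeze":{"type":"number"}},"required":["delta_pos","spin"]}

```bash
mkdir -p pics
cat > h.py <<'E'
import numpy as np, cv2, pickle, json
from bench import r
def snap(name, tag):
    s=r.snapshot(name); s['pixels']=np.array(s['pixels'],dtype=np.uint8); pickle.dump(s,open(f'pics/{tag}.pkl','wb')); cv2.imwrite(f'pics/{tag}.png',s['pixels']); return s
def load(tag): return pickle.load(open(f'pics/{tag}.pkl','rb'))
F=np.diag([1.,-1,-1])
def ray(s,uv):
    K=np.array([[s['fx'],0,s['cx']],[0,s['fy'],s['cy']],[0,0,1.]])
    p=cv2.undistortPoints(np.array([[uv]],float),K,np.array(s['dist_coeffs'],float))[0,0]
    T=np.array(s['camera_from_world']); R=T[:3,:3]; c=-R.T@T[:3,3]
    d=R.T@F@np.array([p[0],p[1],1]); return c,d/np.linalg.norm(d)
def onz(s,uv,z):
    c,d=ray(s,uv); return c+d*(z-c[2])/d[2]
def tri(*obs):
    A=np.zeros((3,3));b=np.zeros(3);L=[]
    for s,uv in obs:
        c,d=ray(s,uv);P=np.eye(3)-np.outer(d,d);A+=P;b+=P@c;L.append((c,P))
    x=np.linalg.solve(A,b); return x,[float(np.linalg.norm(P@(x-c))) for c,P in L]
def proj(s,X):
    T=np.array(s['camera_from_world']);X=np.atleast_2d(np.array(X,float))
    pc=(T[:3,:3]@X.T).T+T[:3,3]; pc=pc@F
    K=np.array([[s['fx'],0,s['cx']],[0,s['fy'],s['cy']],[0,0,1.]])
    return cv2.projectPoints(pc,np.zeros(3),np.zeros(3),K,np.array(s['dist_coeffs'],float))[0][:,0]
E
python3 - <<'E'
from h import *
a=snap('scene','scene0');b=snap('top','top0');w=snap('wrist','wrist0')
for s in (a,b,w):
    T=np.array(s['camera_from_world']);print(-T[:3,:3].T@T[:3,3],T[2,:3],s['fx'],s['dist_coeffs'])
print(r.sense())
E
```

```text
[-153.45136666 -948.72956607 1443.80849002] [-0.39411572 -0.5027048   0.76938981] 488.3819441835959 [-0.06540183  0.          0.          0.          0.        ]
[ 354.28560045  -35.91145986 1697.82923151] [-0.11536997  0.01431929  0.99321938] 515.7125417323235 [-0.02775285  0.          0.          0.          0.        ]
[208.61128475 566.48234517 372.67450289] [-0.23923336  0.12074878  0.96342469] 360.59501040057944 [-0.05884994  0.          0.          0.          0.        ]
{'time': 0.15, 'joint_pos': array([ 5.83587421e+01,  7.50493191e+00,  8.53145507e+01,  8.30025974e-04,
        8.72602481e+01, -4.89297216e+00]), 'qd': array([ 0.02033661, -0.17729083, -0.17854226, -0.03774738, -0.07939836,
       -0.04254612]), 'joint_efforts': array([ 4.42697037e-04, -5.70066869e+01, -5.01153624e+01, -2.09819800e-04,
        9.73479211e-03, -3.41220164e-05]), 'tool_pos': array([269.80248797, 535.45930987, 230.49166009]), 'tcp_rot': array([-1.79920631e+02, -7.62660537e-03,  1.53251669e+02]), 'ft_force': array([ 0.57247757, -0.11845685, -0.14722763]), 'wrist_torque': array([ 0.02018842,  0.02414098, -0.01763739]), 'grip_force': 0.0, 'finger_gap': 85.61086081999021}
```

View pics/top0.png

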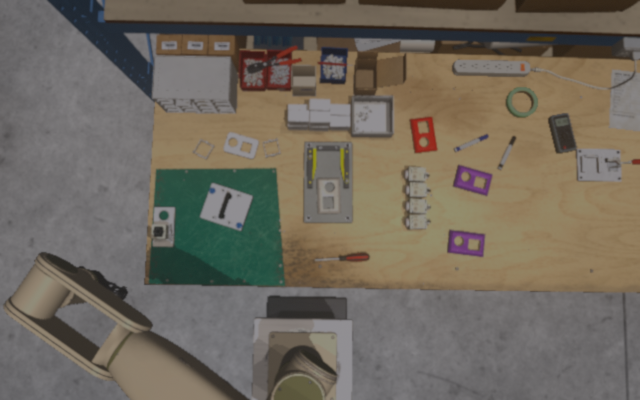

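View pics/scene0.png

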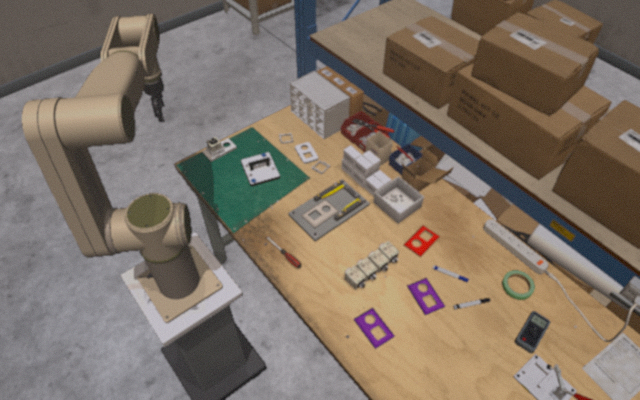

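Run:
```python
from h import *
t=load('top0')['pixels'];s=load('scene0')['pixels']
A=cv2.resize(t[138:228,195:360],None,fx=4.8,fy=4.8,interpolation=cv2.INTER_CUBIC)
B=cv2.resize(s[140:245,232:380],None,fx=1.0,fy=1.0)
cv2.imwrite('pics/crop0.png',A)
w=load('wrist0')
for p in [(328,195),(328,182),(227,206),(302,142),(353,142),(353,221),(303,221)]: print(p,onz(load('top0'),p,15).round())
print(w['camera_from_world'])
```

```text
(328, 195) [553. -74.  15.]
(328, 182) [596. -73.  15.]
(227, 206) [510. 256.  15.]
(302, 142) [729.  16.  15.]
(353, 142) [ 733. -154.   15.]
(353, 221) [ 469. -157.   15.]
(303, 221) [466.   6.  15.]
[[ 4.49343217e-01  8.93359123e-01 -3.88343367e-04 -5.99665511e+02]
 [-8.60731126e-01  4.32815444e-01 -2.67978953e-01  3.42448416e+01]
 [-2.39233362e-01  1.20748784e-01  9.63424688e-01 -3.77539092e+02]
 [ 0.00000000e+00  0.00000000e+00  0.00000000e+00  1.00000000e+00]]
```

View pics/crop0.png

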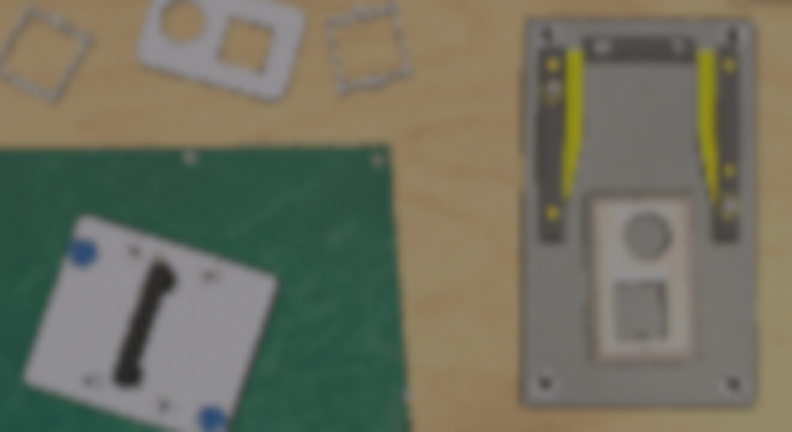

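The plate is the grey-white piece on the jig base at top (329,195). These could be mistaken for it: fascia pack (240,145), red plate (424,134), purple plates (472,180) and (466,243). The cover is the slab with two blue caps at (227,206). Only the chosen two match the descriptions, as the crop shows.

Emit:
step_arm:
  delta_pos:
    - [0.14,-0.235,0]
    - [0.14,-0.235,0]
    - [0.14,-0.235,0]
    - [0.14,-0.235,0]
    - [0.14,-0.235,0]
    - [0.14,-0.235,0]
    - [0,0,0]
    - [0,0,0]
  spin: [0.03,0.03,0,0,0,0,0,0]
  gripper: -1

```text
time: 1.15
tool_pos: [437.8, 254.0, 231.1]
tcp_rot: [180.0, -0.0, 164.0]
ft_force: [0.3, 0.2, -0.7]
finger_gap: 0.2
grip_force: 0.0
```

Run:
```python
from h import *
snap('wrist','w1');s=r.sense();print(s['time'],s['tool_pos'],s['tcp_rot'])
```

```text
1.2 [437.51432655 254.51704752 231.10392462] [ 1.79992647e+02 -3.47382126e-02  1.64080704e+02]
```

Emit:
step_arm:
  delta_pos:
    - [0.05,-0.24,0]
    - [0.05,-0.24,0]
    - [0.05,-0.24,0]
    - [0,0,0]
    - [0,0,0]
  spin: [0.05,0.05,0,0,0]

```text
time: 1.82
tool_pos: [467.7, 111.1, 231.2]
tcp_rot: [180.0, -0.0, -177.9]
ft_force: [0.0, 0.9, -0.5]
finger_gap: -0.2
grip_force: 0.0
```

Run:
```python
from h import *
snap('wrist','w2');s=r.sense();print(s['time'],s['tool_pos'],s['tcp_rot'])
```

```text
1.875 [467.66414808 111.39551006 231.22826405] [ 1.79970087e+02 -1.31478213e-02 -1.77844166e+02]
```

Emit:
step_arm:
  delta_pos:
    - [0.05,-0.24,0]
    - [0.05,-0.24,0]
    - [0.05,-0.24,0]
    - [0.05,-0.24,0]
    - [0,0,0]
    - [0,0,0]
  spin: [0,0,0,0,0,0]

```text
time: 2.62
tool_pos: [508.1, -80.6, 231.0]
tcp_rot: [180.0, -0.0, -177.9]
ft_force: [-0.0, -0.2, 0.2]
finger_gap: -0.2
grip_force: 0.0
```

Run:
```python
from h import *
snap('wrist','w3');s=r.sense();print(s['time'],s['tool_pos'],s['tcp_rot'])
a=[cv2.resize(load(t)['pixels'],(480,300)) for t in('w1','w2','w3')]
cv2.imwrite('pics/m1.png',cv2.resize(np.vstack([np.hstack(a[:2]),np.hstack([a[2],a[2]*0])]),(800,500)))
```

```text
2.675 [508.01829145 -80.37975065 231.11666605] [ 1.79960495e+02 -2.14471520e-02 -1.77837432e+02]
```

View pics/m1.png

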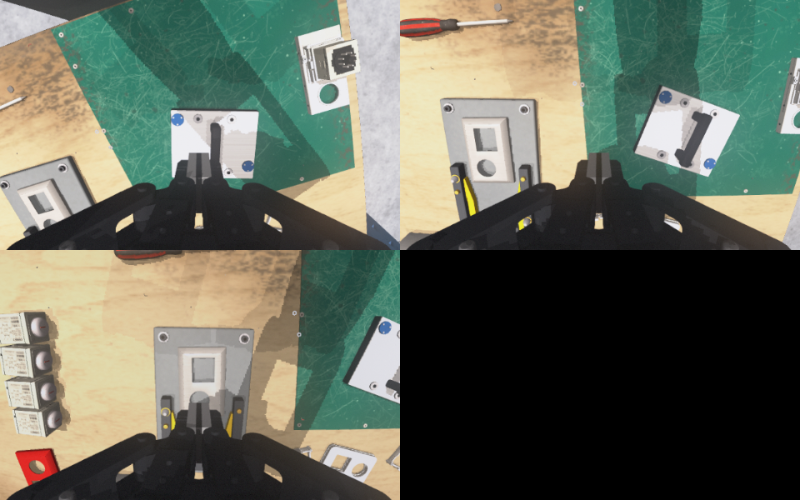

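Wrist views, in montage pixels: w1 (top left) shows the cover at (215,143), with caps at (178,119) and (247,166). w2 (top right) shows the jig with the plate at (486,150) and the cover at (687,130). w3 (bottom left) shows the jig at (203,385). I'll enlarge these to measure.

Run:
```python
from h import *
def c(t,x,y,w=200,h=150): return cv2.resize(load(t)['pixels'][y:y+h,x:x+w],None,fx=2,fy=2,interpolation=cv2.INTER_CUBIC)
print([x.shape for x in (c('w2',50,145),c('w2',365,130),c('w1',240,160),c('w3',225,115))])
cv2.imwrite('pics/m2.png',np.vstack([np.hstack([c('w2',50,145),c('w2',365,130)]),np.hstack([c('w1',240,160),c('w3',225,115)])]))
```

```text
[(300, 400, 3), (300, 400, 3), (300, 400, 3), (300, 400, 3)]
```

View pics/m2.png

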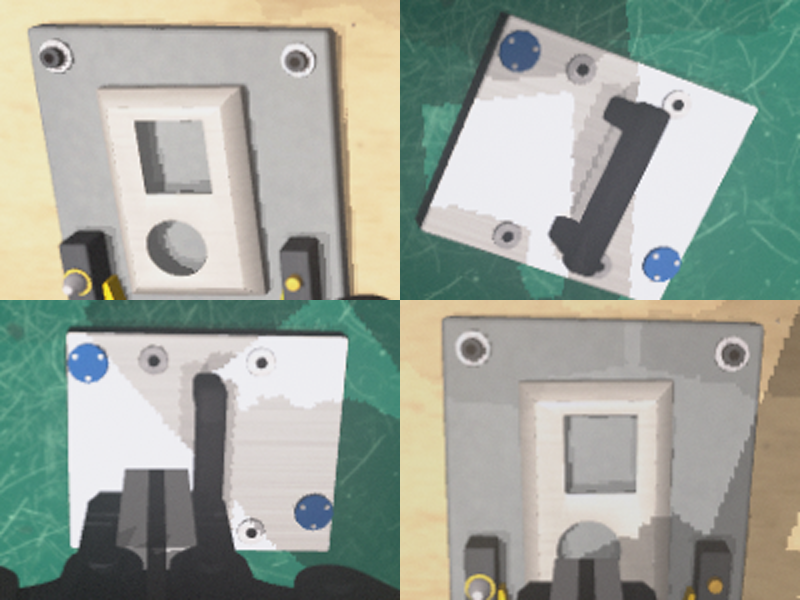

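Run:
```python
from h import *
o={'w2j':('w2',50,145,0,0),'w2c':('w2',365,130,400,0),'w1':('w1',240,160,0,300),'w3':('w3',225,115,400,300)}
def P(k,x,y):
    t,a,b,c,d=o[k]; return load(t),(a+(x-c+.5)/2-.5,b+(y-d+.5)/2-.5)
def T(n,A,B):
    x,e=tri(P(*A),P(*B)); print(n,x.round(1),np.round(e,1)); return x
h1=T('holeR(-y in img left?)',('w2j',53,57),('w3',473,348))
h2=T('hole2',('w2j',297,60),('w3',733,353))
k1=T('corner1',('w2j',30,29),('w3',443,319)); k2=T('corner2',('w2j',332,28),('w3',763,322))
T('shortpin',('w2j',76,282),('w3',480,587))
T('plate c1',('w2j',100,88),('w3',521,381));T('plate c2',('w2j',242,86),('w3',673,381))
T('sq ul',('w2j',135,121),('w3',565,415));T('sq ur',('w2j',204,121),('w3',638,415))
s=T('slotcap',('w2c',520,50),('w1',88,362)); q=T('roundcap',('w2c',661,264),('w1',313,511))
b1=T('bush',('w2c',582,69),('w1',153,360));b2=T('bush2',('w2c',678,104),('w1',261,362))
d=(q-s)[:2]; print('cap dist',np.hypot(*d),'exp',np.hypot(80,120),'yaw',np.degrees(np.arctan2(d[1],d[0])-np.arctan2(120,80)))
for n,a,b in (('holes',h1,h2),('corners',k1,k2)):
    d=(b-a)[:2];print(n,np.hypot(*d),'jig yaw',np.degrees(np.arctan2(d[1],d[0]))-90)
# single-view checks at known heights
for k,pts,z in (('w2j',[(53,57),(297,60),(30,29),(332,28)],15),('w3',[(473,348),(733,353),(443,319),(763,322)],15)):
    for p in pts: print(k,p,onz(*P(k,*p),z).round(1))
for k,pts in (('w2c',[(520,50),(661,264)]),('w1',[(88,362),(313,511)])):
    for p in pts: print(k,p,onz(*P(k,*p),21.5).round(1))
```

```text
holeR(-y in img left?) [ 477.7 -136.1   18.4] [0.2 0.2]
hole2 [475.4  -8.5  17.6] [0.2 0.2]
corner1 [ 464.8 -152.1   10.7] [0.3 0.3]
corner2 [460.2   7.2   7.9] [0.1 0.1]
shortpin [ 597.1 -130.5   34.9] [0.3 0.3]
plate c1 [ 493.1 -112.3   19.2] [0.3 0.3]
plate c2 [489.9 -37.3  18.5] [0.1 0.1]
sq ul [507.3 -89.9  28.9] [0.1 0.1]
sq ur [506.2 -54.4  28. ] [0.2 0.2]
slotcap [446.4 216.6  22. ] [0.1 0.1]
roundcap [558.3 307.7  21.8] [0.3 0.3]
bush [454.2 248.4  23.2] [0. 0.]
bush2 [469.8 300.   23.9] [0. 0.]
cap dist 144.33829716593075 exp 144.22205101855957 yaw -17.17367011047021
holes 127.55897001939967 jig yaw 1.0641847770786939
corners 159.3672450896127 jig yaw 1.672532827971935
w2j (53, 57) [ 478.7 -138.4   15. ]
w2j (297, 60) [476.1  -9.4  15. ]
w2j (30, 29) [ 464.3 -148.9   15. ]
w2j (332, 28) [459.1   9.2  15. ]
w3 (473, 348) [ 477.9 -136.6   15. ]
w3 (733, 353) [475.5  -8.   15. ]
w3 (443, 319) [ 464.3 -151.3   15. ]
w3 (763, 322) [459.7   5.4  15. ]
w2c (520, 50) [446.3 216.7  21.5]
w2c (661, 264) [558.7 308.   21.5]
w1 (88, 362) [446.6 216.5  21.5]
w1 (313, 511) [558.1 307.7  21.5]
```

Emit:
step_arm:
  delta_pos:
    - [-0.24,0.025,-0.05]
    - [0,0,-0.25]
    - [0,0,-0.25]
    - [0,0,-0.25]
    - [0,0,-0.17]
    - [0,0,-0.085]
    - [0,0,0]
    - [0,0,0]
  spin: [-0.003,0,0,0,0,0,0,0]

```text
time: 3.68
tool_pos: [461.4, -77.2, 22.0]
tcp_rot: [-180.0, 0.1, -178.4]
ft_force: [0.9, 1.0, 0.7]
finger_gap: -0.2
grip_force: 0.0
```

Emit:
step_arm:
  delta_pos:
    - [0.07,0.01,-0.01]
    - [0.08,0.002,0]
    - [0.08,0.002,0]
    - [0.08,0.003,0]
    - [0.07,0.003,0]
    - [0.06,0.003,0]
    - [0.04,0.002,0]
    - [0,0,0]
  spin: [0,0,0,0,0,0,0,0]

```text
time: 4.68
tool_pos: [557.4, -72.4, 19.8]
tcp_rot: [-180.0, 0.1, -178.5]
ft_force: [-1.9, -1.1, 4.6]
finger_gap: 0.1
grip_force: 1.8
```

Nearly there. I'll creep forward until the force rises.

Emit:
step_arm:
  delta_pos:
    - [0.02,0.001,0]
    - [0.02,0.001,0]
    - [0.01,0,0]
    - [0.01,0,0]
    - [0,0,0]
  spin: [0,0,0,0,0]

```text
time: 5.3
tool_pos: [568.3, -72.0, 19.6]
tcp_rot: [-180.0, 0.0, -178.5]
ft_force: [-5.4, -1.1, 9.1]
finger_gap: -0.1
grip_force: 4.8
```

Run:
```python
from h import *
snap('wrist','w4');s=r.sense();print(s['time'],s['tool_pos'],s['ft_force'])
```

```text
5.35 [568.33473475 -72.02457779  19.62895488] [-6.18448203 -1.02750568  8.10934796]
```

Emit:
step_arm:
  delta_pos:
    - [0.01,0,0]
    - [0.01,0,0]
    - [0,0,0]
  spin: [0,0,0]

```text
time: 5.72
tool_pos: [572.3, -72.0, 19.6]
tcp_rot: [-180.0, 0.0, -178.5]
ft_force: [-6.0, 0.1, 8.6]
finger_gap: 0.3
grip_force: 4.7
```

Emit:
step_arm:
  delta_pos:
    - [0.01,0,0]
    - [0.005,0,0]
    - [0,0,0]
  spin: [0,0,0]

```text
time: 6.1
tool_pos: [573.5, -72.0, 19.5]
tcp_rot: [-180.0, -0.2, -178.5]
ft_force: [-15.4, 0.4, 16.8]
finger_gap: 0.0
grip_force: 11.1
```

Run:
```python
from h import *
a=snap('wrist','w5');b=snap('top','top5');c=snap('scene','scene5');s=r.sense();print(s['time'],s['tool_pos'],s['ft_force'])
A=cv2.resize(a['pixels'][80:300,200:440],(480,440),interpolation=cv2.INTER_CUBIC)
B=cv2.resize(c['pixels'][170:245,285:375],(320,267),interpolation=cv2.INTER_CUBIC)
C=cv2.resize(b['pixels'][135:225,300:360],(320,480),interpolation=cv2.INTER_CUBIC)[:330]
m=np.zeros((597,800,3),np.uint8);m[:440,:480]=A;m[:267,480:]=B;m[267:597,480:]=C
cv2.imwrite('pics/m3.png',m)
```

```text
6.25 [573.4742494  -72.01067429  19.48430347] [-15.99874841  -0.88808072  16.66196414]
```

View pics/m3.png

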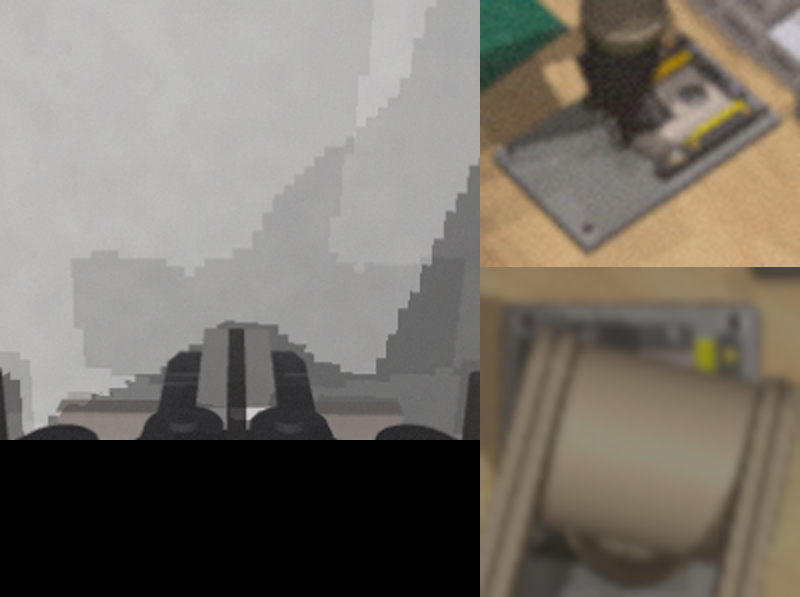

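Force has risen to 16 N, so the plate is on the stop, and its −x edge looks straight in the image, (60,408) to (402,405). Next I'll retreat and take two jig views that include both pins.

Emit:
step_arm:
  delta_pos:
    - [-0.1,0,0]
    - [0,0,0.2]
    - [0,0,0.28]
    - [0,0,0.28]
    - [0.1,-0.1,0.25]
    - [0.19,-0.14,0]
    - [0.1,-0.05,0]
    - [0,0,0]
  spin: [0,0,0,0,0,0,0,0]

```text
time: 7.25
tool_pos: [633.8, -130.5, 220.4]
tcp_rot: [-180.0, 0.0, -178.5]
ft_force: [0.1, 0.2, -0.2]
finger_gap: 0.0
grip_force: 0.0
```

Emit:
step_arm:
  delta_pos:
    - [0,0,0]
  spin: [0]

```text
time: 7.38
tool_pos: [632.5, -129.3, 220.2]
tcp_rot: [180.0, -0.0, -178.5]
ft_force: [-0.1, 0.9, -0.1]
finger_gap: 0.3
grip_force: 0.0
```

Run:
```python
from h import *
snap('wrist','w6');s=r.sense();print(s['time'],s['tool_pos'],s['tcp_rot'])
```

```text
7.425 [ 632.39175764 -129.1948295   220.2809574 ] [ 1.79983814e+02 -2.40872810e-02 -1.78463343e+02]
```

Emit:
step_arm:
  delta_pos:
    - [0,0.28,0]
    - [0,0.28,0]
    - [0,0,0]
    - [0,0,0]
  spin: [0,0,0,0]

```text
time: 7.92
tool_pos: [632.6, -17.4, 220.6]
tcp_rot: [-180.0, 0.0, -178.4]
ft_force: [0.9, -0.0, -0.1]
finger_gap: -0.2
grip_force: 0.0
```

Run:
```python
from h import *
snap('wrist','w7');s=r.sense();print(s['time'],s['tool_pos'],s['tcp_rot'])
# predicted jig outline box for cropping
o=np.array([597,-69.1]);a=np.radians(1.4);R=np.array([[np.cos(a),-np.sin(a)],[np.sin(a),np.cos(a)]])
for t in('w6','w7'):
  p=[np.r_[o+R@np.array(q[:2]),q[2]] for q in [(-40,-75,15),(-40,75,15),(120,75,15),(120,-75,15),(80,60,46.5),(0,-60,43.5)]]
  print(t,proj(load(t),p).round(0).tolist())
```

```text
7.975 [632.68584115 -18.22477051 220.5568017 ] [-1.79971225e+02  1.37744030e-02 -1.78483215e+02]
w6 [[302.0, 95.0], [462.0, 96.0], [446.0, 254.0], [303.0, 254.0], [446.0, 228.0], [318.0, 141.0]]
w7 [[183.0, 92.0], [343.0, 92.0], [340.0, 251.0], [197.0, 250.0], [327.0, 225.0], [192.0, 138.0]]
```

Run:
```python
from h import *
A=cv2.resize(load('w6')['pixels'][80:280,280:480],None,fx=2,fy=3,interpolation=cv2.INTER_CUBIC)
B=cv2.resize(load('w7')['pixels'][80:280,165:365],None,fx=2,fy=3,interpolation=cv2.INTER_CUBIC)
cv2.imwrite('pics/m4.png',np.hstack([A,B]))
```

```text
(no output)
```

View pics/m4.png

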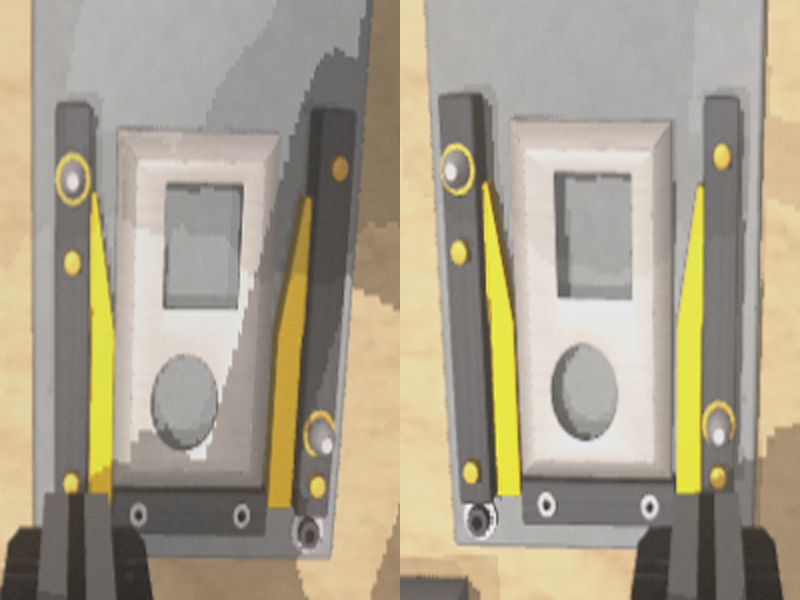

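Run:
```python
from h import *
def a(x,y): return load('w6'),(280+(x+.5)/2-.5,80+(y+.5)/3-.5)
def b(x,y): return load('w7'),(165+(x-400+.5)/2-.5,80+(y+.5)/3-.5)
D={'short ring':((72,179),(458,168)),'tall ring':((319,434),(718,424)),'tall top':((322,441),(719,434)),'pl1':((72,263),(459,252)),'pl2':((71,484),(471,471)),'pl3':((341,168),(722,156)),'pl4':((318,487),(717,478)),'scr1':((139,514),(547,504)),'scr2':((241,515),(650,507)),
'plate -x R':((118,129),(512,122)),'plate -x L':((278,135),(672,122))}
P={}
for k,(p,q) in D.items():
    x,e=tri(a(*p),b(*q));P[k]=x;print(k,x.round(1),np.round(e,1), onz(*a(*p),34).round(1)[:2],onz(*b(*q),34).round(1)[:2])
def m(k): return (onz(*a(*D[k][0]),34)+onz(*b(*D[k][1]),34))[:2]/2
s,t=m('short ring'),m('tall ring');d=t-s
print('pin dist',np.hypot(*d),'yaw',np.degrees(np.arctan2(d[1],d[0])-np.arctan2(120,80)),'jig yaw screws',np.degrees(np.arctan2(*(P['scr2']-P['scr1'])[[1,0]]))-90, 'pl',[np.degrees(np.arctan2(*(m(j)-m(i))[[1,0]])) for i,j in(('pl1','pl2'),('pl3','pl4'))])
```

```text
short ring [ 597.9 -131.3   31.9] [0.1 0.1] [ 597.8 -131.3] [ 597.6 -130.6]
tall ring [675.5  -9.8  35.4] [0.1 0.1] [676.   -9.3] [675.8  -9.8]
tall top [677.1  -9.3  38.9] [0.4 0.4] [678.4  -7.5] [679.2  -9.2]
pl1 [ 622.9 -130.6   36.9] [0.1 0.1] [ 623.5 -130.6] [ 623.3 -131.6]
pl2 [ 694.6 -129.2   37.3] [0.3 0.3] [ 696.3 -129.2] [ 695.6 -130.3]
pl3 [590.5 -10.9  39. ] [0.1 0.1] [590.7  -9. ] [591.  -10.8]
pl4 [692.   -9.8  40. ] [0. 0.] [694.4  -7.6] [694.4  -9.7]
scr1 [709.  -94.7  27.2] [0. 0.] [706.  -95.4] [706.  -93.2]
scr2 [708.7 -42.8  26.2] [0.2 0.2] [705.1 -44.9] [705.5 -42.3]
plate -x R [ 583.9 -110.    16. ] [0.5 0.5] [ 582.4 -111.1] [ 583.3 -105.3]
plate -x L [582.7 -34.2  17. ] [0.2 0.2] [581.9 -39. ] [581.6 -33.4]
pin dist 144.39745158521907 yaw 0.8863107431200028 jig yaw screws 0.31859225407688996 pl [np.float64(1.0718248446511578), np.float64(0.7189562317443274)]
```

Both pins are measured: short (597.7,−131.0), tall (675.9,−9.5). Their spacing is 144.4 mm against an expected 144.2. The plate's −x edge is within 1 mm of home and square. Now the cover.

Emit:
step_arm:
  delta_pos:
    - [-0.105,0.232,-0.02]
    - [-0.105,0.232,-0.02]
    - [-0.105,0.232,-0.02]
    - [-0.105,0.232,-0.02]
    - [-0.105,0.232,-0.02]
    - [-0.105,0.232,-0.02]
    - [0,0,-0.2]
    - [0,0,0]
  spin: [-0.026,-0.026,-0.026,-0.026,0,0,0,0]
  gripper: 1

```text
time: 8.98
tool_pos: [504.8, 259.0, 152.9]
tcp_rot: [-179.7, -0.3, 162.8]
ft_force: [-0.0, -0.4, 0.3]
finger_gap: 85.2
grip_force: 0.0
```

Emit:
step_arm:
  delta_pos:
    - [0,0,0]
  spin: [0]

```text
time: 9.1
tool_pos: [507.8, 259.6, 157.3]
tcp_rot: [180.0, 0.0, 162.7]
ft_force: [-0.4, -0.2, 0.3]
finger_gap: 85.2
grip_force: 0.0
```

Emit:
step_arm:
  delta_pos:
    - [0,0.005,-0.2]
    - [0,0,-0.2]
    - [0,0,-0.15]
    - [0,0,-0.065]
    - [0,0,0]
    - [0,0,0]
  spin: [0,0,0,0,0,0]

```text
time: 9.85
tool_pos: [508.6, 262.0, 35.4]
tcp_rot: [179.9, 0.1, 162.8]
ft_force: [-0.3, 0.4, 0.6]
finger_gap: 85.6
grip_force: 0.0
```

Emit:
step_arm:
  delta_pos:
    - [0,0,0]
    - [0,0,0]
    - [0,0,0]
    - [0,0,0]
    - [0,0,0]
    - [0,0,0]
  spin: [0,0,0,0,0,0]
  gripper: -1
  squeeze: 90

```text
time: 10.6
tool_pos: [507.1, 261.6, 33.6]
tcp_rot: [-180.0, 0.0, 162.8]
ft_force: [-1.0, -1.8, 4.4]
finger_gap: 12.3
grip_force: 88.8
```

Emit:
step_arm:
  delta_pos:
    - [0,0,0.05]
    - [0,0,0.15]
    - [0,0,0.2]
    - [0,0,0.2]
    - [0,0,0.15]
    - [0,0,0]
    - [0,0,0]
  spin: [0,0,0,0,0,0,0]

```text
time: 11.48
tool_pos: [506.1, 261.3, 181.4]
tcp_rot: [-179.9, -0.1, 162.8]
ft_force: [-0.3, -0.8, -4.1]
finger_gap: 12.4
grip_force: 88.3
```

Run:
```python
from h import *
a=snap('wrist','w8');s=r.sense();print(s['time'],s['tool_pos'],s['tcp_rot'],s['ft_force'],s['wrist_torque'],s['finger_gap'])
cv2.imwrite('pics/m5.png',cv2.resize(a['pixels'][20:320,120:520],None,fx=2,fy=2,interpolation=cv2.INTER_CUBIC))
```

```text
11.525 [505.71021456 261.1231624  180.78383395] [-1.79865984e+02 -1.65823071e-01  1.62795118e+02] [ 0.34986382  0.18623431 -5.41956518] [-0.02283332 -0.01834983 -0.02379037] 12.598645108813246
```

View pics/m5.png

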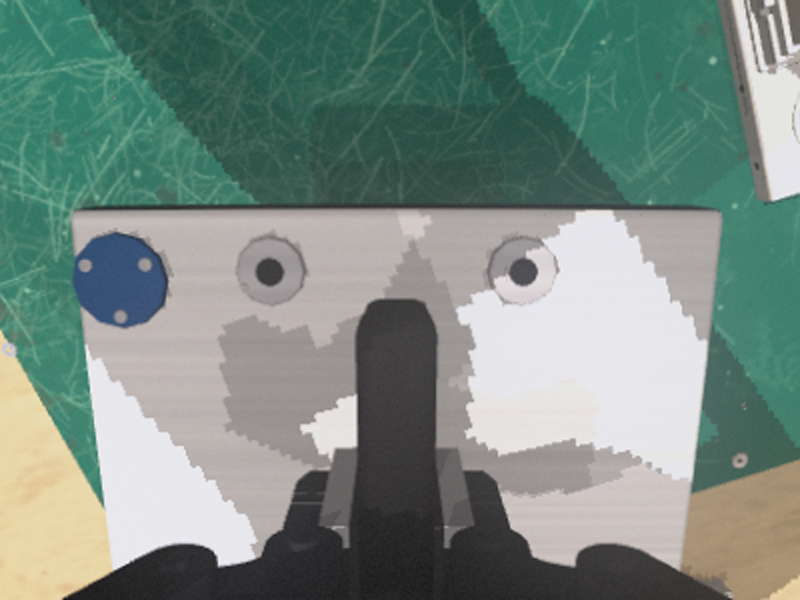

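The cover hangs level, with the slot cap at (120,280), bushes at (270,270) and (522,270), and slab corners at (74,208) and (721,211). I'll work out its pose relative to the tool.

Run:
```python
from h import *
s=load('w8');tcp=np.array([505.71,261.12,180.78]);yaw=162.8-180
def R(a): a=np.radians(a);return np.array([[np.cos(a),-np.sin(a)],[np.sin(a),np.cos(a)]])
o0=np.array([507.1,260.7])
before=R(-17.17)
ref={'slot':np.array([-45,-60.]),'b1':before.T@(np.array([454.2,248.4])-o0),'b2':before.T@(np.array([469.8,300.])-o0)}
px={'slot':(120,280),'b1':(270,270),'b2':(522,270),'cR':(74,208),'cL':(721,211)}
for dz in (-11.7,):
  m={}
  for k,p in px.items():
    q=onz(s,(120+(p[0]+.5)/2-.5,20+(p[1]+.5)/2-.5),tcp[2]+dz+(1 if k[0]=='b' else -1.5 if k[0]=='c' else 0))
    m[k]=R(yaw).T@(q[:2]-tcp[:2]);print(dz,k,m[k].round(1),ref.get(k))
  d=m['b2']-m['b1'];e=ref['b2']-ref['b1'];print('rel yaw bushes',np.degrees(np.arctan2(d[1],d[0])-np.arctan2(e[1],e[0])),'edge',np.degrees(np.arctan2(*(m['cL']-m['cR'])[[1,0]]))-90)
# same-frame sanity: pins in camera, cover_home
t=np.array([675.9,-9.5]);sh=np.array([597.7,-131.]);jy=0.89
print('target origin',(t+sh)/2+R(jy)@[5,0])
```

```text
-11.7 slot [-43.7 -59.6] [-45. -60.]
-11.7 b1 [-46.  -26.4] [-46.91135279 -27.36832073]
-11.7 b2 [-46.   27.6] [-47.23932087  26.53726745]
-11.7 cR [-59.2 -68.8] None
-11.7 cL [-58.7  70.6] None
rel yaw bushes -0.30844730371250006 edge -0.21884799851063974
target origin [641.79939679 -70.17233597]
```

Emit:
step_arm:
  delta_pos:
    - [0.084,-0.207,0]
    - [0.084,-0.207,0]
    - [0.084,-0.207,0]
    - [0.084,-0.207,0]
    - [0.084,-0.207,0]
    - [0.084,-0.207,0]
    - [0.084,-0.207,0]
    - [0.084,-0.207,0]
  spin: [0.017,0.017,0.017,0.017,0.017,0.017,0,0]

```text
time: 12.52
tool_pos: [640.5, -70.7, 180.4]
tcp_rot: [179.9, -0.2, -178.8]
ft_force: [0.0, 0.4, -3.9]
finger_gap: 12.2
grip_force: 88.3
```

Emit:
step_arm:
  delta_pos:
    - [0,0,-0.2]
    - [0,0,-0.15]
    - [0,0,0]
    - [0,0,0]
    - [0,0,0]
  spin: [0,0,0,0,0]

```text
time: 13.15
tool_pos: [642.6, -69.6, 115.3]
tcp_rot: [-180.0, 0.2, -178.8]
ft_force: [-0.1, -0.4, -4.4]
finger_gap: 12.4
grip_force: 88.5
```

Run:
```python
from h import *
s=r.sense();print(s['time'],s['tool_pos'],s['tcp_rot'],s['ft_force'])
```

```text
13.15 [642.63067599 -69.59536872 115.29681054] [-1.79963348e+02  1.69983381e-01 -1.78827267e+02] [-0.08865862 -0.41686014 -4.39062322]
```

Emit:
step_arm:
  delta_pos:
    - [0,0,-0.1]
    - [0,0,-0.06]
    - [0,0,0]
    - [0,0,0]
    - [0,0,0]
  spin: [0,0,0,0,0]

```text
time: 13.78
tool_pos: [641.9, -69.7, 82.0]
tcp_rot: [-180.0, 0.1, -178.8]
ft_force: [0.2, 0.5, -2.8]
finger_gap: 12.6
grip_force: 88.4
```

Emit:
step_arm:
  delta_pos:
    - [-0.006,-0.006,0]
    - [0,0,-0.01]
    - [0,0,-0.01]
    - [0,0,-0.01]
    - [0,0,0]
    - [0,0,0]
  spin: [0,0,0,0,0,0]

```text
time: 14.52
tool_pos: [640.2, -70.7, 75.2]
tcp_rot: [180.0, -0.0, -178.8]
ft_force: [0.5, 0.0, -3.4]
finger_gap: 12.3
grip_force: 88.4
```

Emit:
step_arm:
  delta_pos:
    - [0,0,-0.01]
    - [0,0,-0.01]
    - [0,0,0]
    - [0,0,0]
  spin: [0,0,0,0]

```text
time: 15.02
tool_pos: [640.2, -70.8, 71.3]
tcp_rot: [180.0, -0.0, -178.8]
ft_force: [0.9, 0.3, -3.3]
finger_gap: 12.5
grip_force: 88.4
```

Emit:
step_arm:
  delta_pos:
    - [0,0,-0.005]
    - [0,0,-0.005]
    - [0,0,-0.005]
    - [0,0,-0.005]
    - [0,0,0]
    - [0,0,0]
  spin: [0,0,0,0,0,0]

```text
time: 15.78
tool_pos: [640.4, -70.8, 67.6]
tcp_rot: [-180.0, 0.0, -178.8]
ft_force: [-3.3, 0.6, 4.3]
finger_gap: 12.9
grip_force: 89.6
```

Emit:
step_arm:
  delta_pos:
    - [0,0,-0.005]
    - [0,0,-0.005]
    - [0,0,-0.005]
    - [0,0,0]
    - [0,0,0]
  spin: [0,0,0,0,0]

```text
time: 16.4
tool_pos: [640.4, -70.8, 65.1]
tcp_rot: [-180.0, 0.0, -178.8]
ft_force: [-6.3, 1.9, 9.8]
finger_gap: 12.4
grip_force: 90.6
```

Emit:
step_arm:
  delta_pos:
    - [-0.004,0.001,0]
    - [0,0,-0.005]
    - [0,0,-0.005]
    - [0,0,0]
    - [0,0,0]
  spin: [0,0,0,0,0]

```text
time: 17.02
tool_pos: [640.4, -70.8, 65.1]
tcp_rot: [-180.0, 0.1, -178.8]
ft_force: [-10.1, 2.2, 20.6]
finger_gap: 12.5
grip_force: 92.1
```

Run:
```python
from h import *
a=snap('wrist','w9');c=snap('scene','scene9');s=r.sense();print(s['time'],s['tool_pos'],s['tcp_rot'],s['ft_force'],s['wrist_torque'])
A=cv2.resize(a['pixels'][20:320,120:520],None,fx=1.5,fy=2,interpolation=cv2.INTER_CUBIC)
B=cv2.resize(c['pixels'][160:250,285:345],(200,300),interpolation=cv2.INTER_CUBIC)
m=np.zeros((600,800,3),np.uint8);m[:,:600]=A;m[:300,600:]=B;cv2.imwrite('pics/m6.png',m)
# cap px of w8, transferred to present tool pose
w8=load('w8')
for p in ((120,280),(270,270),(522,270),(74,208),(721,211)):print((p[0]*.75,p[1]))
```

```text
17.125 [640.40355464 -70.78477158  65.08896393] [-1.79965834e+02  1.28066559e-01 -1.78841897e+02] [-10.23211223   1.2887512   19.87550091] [ 0.26055655  1.53869585 -0.05139559]
(90.0, 280)
(202.5, 270)
(391.5, 270)
(55.5, 208)
(540.75, 211)
```

View pics/m6.png

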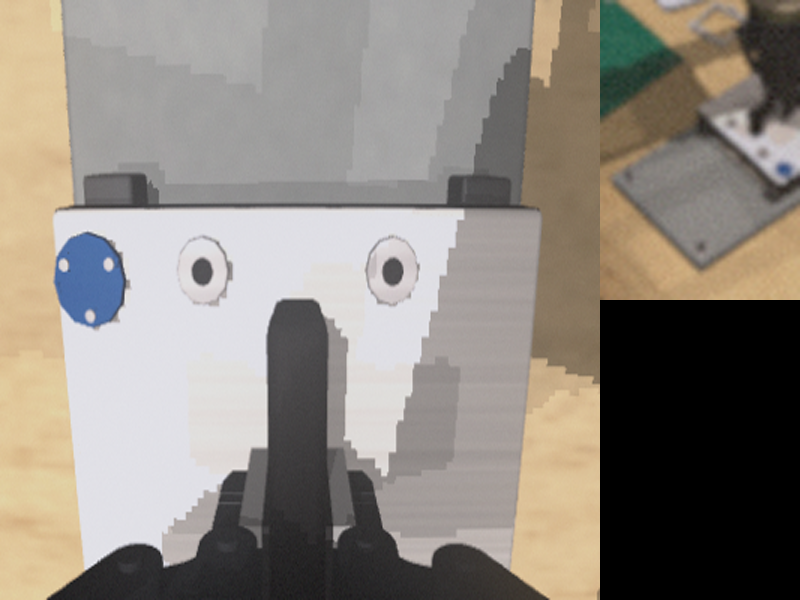

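The caps and bushes sit at the same pixels as when hanging (cap (90,280), bushes (203,270) and (392,270)), so nothing has slipped and the cover is level. It stopped hard at TCP z 65.1, which puts the underside about 34 mm up. The rail ends show about 7 mm past the cover edge, as they should.

Emit:
step_arm:
  delta_pos:
    - [0,0,0]
    - [0,0,0]
    - [0,0,0]
  spin: [0,0,0]

```text
time: 17.5
tool_pos: [640.4, -70.8, 65.1]
tcp_rot: [-180.0, 0.1, -178.8]
ft_force: [-10.1, 1.0, 20.6]
finger_gap: 11.9
grip_force: 92.1
```

```bash
python3 -c "
from bench import r
s=r.sense();print(s['tool_pos'],s['ft_force'],s['grip_force']);print(r.hand_in())"
```

```text
[640.37541685 -70.80649937  65.05197858] [-10.10368235   1.01591641  20.57159448] 92.06037640571594
the job is handed in; nothing more can be done
None
```

I handed the job in at about 17.5 s (limit 54 s), with the plate against the stop and the cover over both pins, still gripped and pressed down onto the rails with about 20 N; no verdict came back.

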